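# Open the case with the blue gem over its catch

## Task

Three wooden stone cases with sliding clear covers stand on the table. Open the one that shows the jar with the blue gem in a blue-lined well: lift its cover straight up by the white fin so that its rear feet clear the two brass catch bumps, slide it all the way back over the wooden deck, then set it down on its rails and let go. Leave the covers of the other two cases shut.

Things in the scene. Friction and masses are not known exactly. Their poses are not given: they have to be found in the camera images.
- blue_case: fixed wooden case holding a 33 mm jar with a blue gem; 156 (x) x 84 (y) x 40 mm high; origin at the centre of its underside, z up, x along its length, the way the cover opens (roughly away from the robot). Near half: blue-lined well; far half: dark deck. The wall tops (z 40 mm) are rails, each with a brass bump 8 mm tall at x -60 to -52 mm, blocking the cover's rear foot (x -72 to -64 mm when shut).
- blue_grip (a point): on the blue case's cover, 0.16 kg: 14 mm under the top of its white fin (14 mm thick in x, 36 in y), 20 mm above the clear plate it stands on. Case axes. Shut: x -16, y 0, z 76 mm in the case; open: x +54. The cover moves only in x (0 to 70 mm, about 1 N) and up (0 to 30 mm), and sinks by its weight. Raise it over 8 mm (15 is ample) to pass the bumps; it can be lowered past 22 mm of travel.
- green_grip (a point): the same point on the fin of a like case that holds a jar with a green gem in a green-lined well; leave it shut
- orange_grip (a point): the same point on the fin of a like case that holds a jar with an orange gem in an orange-lined well; leave it shut

How it is judged:
On the way:
1. the blue case's cover is raised by at least 7 mm over the bumps while still within 30 mm of its shut position (z of blue_grip in the frame of blue_case above 0.083 m and x of blue_grip in the frame of blue_case below 0.014 m), for 0.04 s.
At the end, for the whole second after the job is handed in: The blue case's cover stands at least 55 mm open (of 70 mm), down on its rails (raised less than 4 mm); the green and orange covers are within 10 mm of where they were (x of blue_grip in the frame of blue_case above 0.039 m and z of blue_grip in the frame of blue_case below 0.08 m and distance of each of green_grip, orange_grip from where it was at the start of the episode below 0.01 m); the robot touches nothing.
It fails at once if the cover of the green case is moved by more than 10 mm (not (distance of green_grip from where it was at the start of the episode below 0.01 m)).
It fails at once if the cover of the orange case is moved by more than 10 mm (not (distance of orange_grip from where it was at the start of the episode below 0.01 m)).
It also fails if it takes over 35 s, if anything falls off the work surface, if the arm or the gripper's body presses on something with over 40 N, if the wrist force passes 120 N, or if a joint passes its speed limit or range.

## Robot

A 6-joint arm with a two-finger parallel gripper is mounted at the origin on the work surface; the furniture and walls round the work are solid. World frame = base frame: x ahead of the robot, y to its left, z up, the work surface at z = 0. Lengths are in m, angles in rad, forces in N, time in s.
With the tool pointing down it reaches from about 0.35 to 0.975 m from the base axis. Payload 4.9 kg.
Tool frame: the origin (TCP) lies on the mounting face of the last link; the fingertips stand 173 mm ahead of it and the grasp point (between the pads) lies 155 mm ahead of it; z points along the fingers, y is the direction in which the jaws open and shut (so a half turn about z gives the same grasp; the last joint's range is limited). The gripper opens to 85 mm and grips with 20 to 120 N. Pads are 22 mm wide; open, the fingers measure 114 mm over their backs; the gripper's body (76 mm by 85 mm) begins 54 mm behind the grasp point. The pads swing forward as they close: fully open they stand 13 mm farther back than shut.
Start: joints at [-1.393, 0.053, 1.613, -0, 1.476, -0.119], TCP at [0.183, -0.598, 0.405] pointing down, gripper open.
Joint ranges: [-3.01, 3.01], [-1.01, 2.22], [0.06, 2.58], [-1.02, 4.17], [0.09, 2.62], [-3.14, 3.14]. Speed limits (rad/s): [2.57, 2.57, 3.14, 3.14, 3.14, 3.14].

## Interface

Orientations are given as a unit quaternion [w, x, y, z].
In Python, from plant import manip gives the robot as it stands.
- The arm moves only by the tool play_rows, never from a script. Its argument "increments" is a list of rows, each an object with "offset": the shift along the tool's x, y, z in mm, a list of three; "twist": the turn about the tool's z in rad; "grip": the opening, from 0 (shut) to 1 (fully open). In form: [{"offset": [dx, dy, dz], "twist": twist, "grip": grip}, ...]. A call has 1 to 5 rows; each row is the pose to reach, as a shift and turn from the pose commanded when the call began, along the tool's axes at that moment; what a row does not reach only later rows make up. A row lasts 1/12 s, in which the tool goes at most 41.7 mm and 7.16 degrees, less where a joint would pass 70% of its speed; a pose out of reach is approached as far as the arm can. A call with a gripper value outside its range is refused whole. The fingers move at their own pace and stop on an object; the grip force is fixed at half the most. Time passes only in rows, so rows that repeat a pose let the fingers close. It gives the time, the measured TCP pose, the force and the opening at its end, in the units of the state.
- manip.state(): the state, without advancing time (a new reading comes with each control period).
- manip.grab_frame(name): name is "side" or "top" or "wrist"; returns the picture (384x512x3 uint8, blue, green, red); there is no depth.
- manip.get_calibration(name): a dict with "fx", "fy", "cx", "cy" (pixels), "T" (4x4, takes a point from camera to world coordinates). Camera axes: x right, y down, z forward; pixel columns grow to the right and rows downward; lengths in m; the calibration is good to about 2 mm. The wrist camera is an equidistant fisheye: a pixel r from the principal point sees the ray r / f radians off the axis. A picture is of the moment at which its call begins: read the wrist's pose just before it. get_calibration takes no time and is no camera call; for the wrist camera it gives the pose at the moment of the call.
- manip.job_done(): hands the job in, once; it reports no verdict.
Trained networks look in the newest picture that a camera, given by its name, has taken for a name from the list of things; names that differ only in an ending like _2 or _b are one class to them, and where a whole thing is asked for, a point or a joint stands for the part that bears it (a point fixed in the world has none). Each returns a list of dicts, best first, with "p" (0 to 1); they miss things now and then, are a little off and sometimes report something else, mostly with a low value. They report only what shows in the picture. A call takes as long as a camera call.
- manip.boxes_of(query, camera): "xyz" ([x, y, z] in m, in the coordinates of the camera as it stood for that picture, good to about 4 mm: the middle of the surface that is visible of it).
- manip.tip_of(query, camera): "xyz" ([x, y, z] in m, in the coordinates of the camera as it stood for that picture, good to about 4 mm: a listed point, or the origin of a listed thing).
The state is a dict: "time": time; "joint_pos": joint angles; "joint_vel": joint speeds; "joint_efforts": joint torques, N m; "tool_pos": TCP position; "tool_rot": TCP orientation; "contact_force": force on the tool from outside, world axes, zero at the start; "ft_torque": the same for the moment, N m; "gripper_width": opening from 0.0 (shut) to 1.0 (fully open).
Only numpy, scipy, OpenCV 4.12 (cv2) and the standard library are available. Lean on these libraries where they do the work, as an engineer would, in place of code of your own. Each camera call takes 0.05 s, during which the arm holds its last target. There are 200 camera calls.

## Working session

There is one attempt and no reset: what is moved stays moved. The work goes in short steps, Python scripts to look and compute and a tool call to move; the robot and the scene stay as the last step left them, time stands still between calls to the robot, and variables do not carry over. Pictures are saved under pics/ and viewed, about 8 in all and at most 12, crops included, and the job is handed in when it is done.

Besides the shell and the picture viewer there is one more tool, called after ">>>" by a JSON object that holds its "name" and its "arguments", one argument or row to a line. play_rows: Moves the arm, as the interface text tells. Its arguments: {"type":"object","properties":{"increments":{"type":"array"}},"required":["increments"]}

```bash
mkdir -p pics; cat > h.py <<'E'
from plant import manip
import numpy as np, cv2
from scipy.spatial.transform import Rotation as R
def rot(s): q=s["tool_rot"]; return R.from_quat([q[1],q[2],q[3],q[0]])
def find(cam,names,fn="tip_of"):
    T=np.array(manip.get_calibration(cam)["T"])
    for n in names:
        for d in getattr(manip,fn)(n,cam)[:2]:
            print(cam,fn,n,round(d["p"],2),np.round(T[:3,:3]@d["xyz"]+T[:3,3],4))
E
python3 - <<'E'
from h import *
a=manip.grab_frame("top"); cv2.imwrite("pics/top.png",a)
N=["blue_case","blue_grip","green_grip","orange_grip"]
find("top",N)
b=manip.grab_frame("side"); cv2.imwrite("pics/side.png",b)
find("side",N)
s=manip.state(); print(s["time"],rot(s).as_matrix().round(3))
E
```

```text
top tip_of blue_case 0.85 [0.4964 0.2203 0.0015]
top tip_of blue_grip 0.89 [0.485  0.2196 0.0774]
top tip_of green_grip 0.68 [0.4758 0.025  0.0777]
top tip_of orange_grip 0.76 [ 0.4642 -0.191   0.0756]
side tip_of blue_case 0.94 [5.010e-01 2.244e-01 5.000e-04]
side tip_of blue_grip 0.69 [0.4879 0.2199 0.0766]
side tip_of green_grip 0.58 [0.4794 0.0306 0.0732]
side tip_of orange_grip 0.69 [ 0.4658 -0.1871  0.0729]
0.5 [[ 0.956  0.292 -0.   ]
 [ 0.292 -0.956  0.   ]
 [ 0.    -0.    -1.   ]]
```

View pics/top.png

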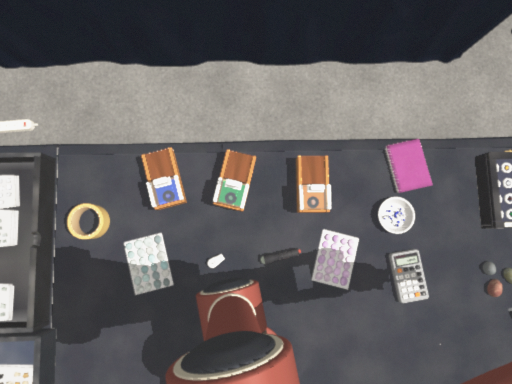

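View pics/side.png

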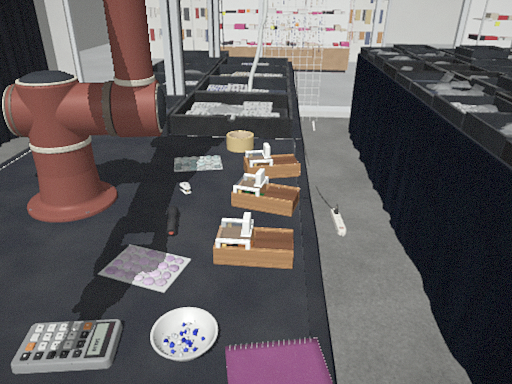

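The top view shows the blue-lined case at about (165,180), the green at (235,180) and the orange at (314,183). The side view shows the same three cases with their fins up. The networks agree with both pictures. I'll move over the blue case.

>>> {"name": "play_rows", "arguments": {
  "increments": [
    {"offset": [164, -127, 0], "twist": 0, "grip": 1},
    {"offset": [164, -127, 0], "twist": 0, "grip": 1},
    {"offset": [164, -127, 0], "twist": 0, "grip": 1},
    {"offset": [164, -127, 0], "twist": 0, "grip": 1},
    {"offset": [164, -127, 0], "twist": 0, "grip": 1}
  ]
}}

```text
time: 0.92
tool_pos: [0.3031, -0.4266, 0.4048]
tool_rot: [0.0, 0.989, 0.148, 0.0]
contact_force: [0.8, -0.1, -0.1]
gripper_width: 0.998
```

>>> {"name": "play_rows", "arguments": {
  "increments": [
    {"offset": [91, -141, 0], "twist": 0, "grip": 1},
    {"offset": [91, -141, 0], "twist": 0, "grip": 1},
    {"offset": [91, -141, 0], "twist": 0, "grip": 1},
    {"offset": [91, -141, 0], "twist": 0, "grip": 1},
    {"offset": [91, -141, 0], "twist": 0, "grip": 1}
  ]
}}

```text
time: 1.33
tool_pos: [0.3494, -0.2619, 0.4048]
tool_rot: [-0.001, 0.989, 0.151, 0.001]
contact_force: [-0.0, -1.0, -0.3]
gripper_width: 0.996
```

>>> {"name": "play_rows", "arguments": {
  "increments": [
    {"offset": [91, -141, 0], "twist": 0, "grip": 1},
    {"offset": [91, -141, 0], "twist": 0, "grip": 1},
    {"offset": [91, -141, 0], "twist": 0, "grip": 1},
    {"offset": [91, -141, 0], "twist": 0, "grip": 1},
    {"offset": [91, -141, 0], "twist": 0, "grip": 1}
  ]
}}

```text
time: 1.75
tool_pos: [0.3949, -0.1001, 0.405]
tool_rot: [-0.001, 0.988, 0.152, 0.001]
contact_force: [-0.0, -1.3, 0.3]
gripper_width: 0.997
```

>>> {"name": "play_rows", "arguments": {
  "increments": [
    {"offset": [91, -141, 0], "twist": 0, "grip": 1},
    {"offset": [91, -141, 0], "twist": 0, "grip": 1},
    {"offset": [91, -141, 0], "twist": 0, "grip": 1},
    {"offset": [91, -141, 0], "twist": 0, "grip": 1},
    {"offset": [91, -141, 0], "twist": 0, "grip": 1}
  ]
}}

```text
time: 2.17
tool_pos: [0.4404, 0.0609, 0.405]
tool_rot: [-0.001, 0.988, 0.152, 0.001]
contact_force: [0.3, 0.7, 0.3]
gripper_width: 1.0
```

>>> {"name": "play_rows", "arguments": {
  "increments": [
    {"offset": [91, -141, 0], "twist": -0.6, "grip": 1},
    {"offset": [91, -141, 0], "twist": -0.6, "grip": 1},
    {"offset": [91, -141, 0], "twist": -0.6, "grip": 1},
    {"offset": [91, -141, 0], "twist": -0.6, "grip": 1},
    {"offset": [91, -141, 0], "twist": -0.6, "grip": 1}
  ]
}}

```text
time: 2.58
tool_pos: [0.4867, 0.2217, 0.4043]
tool_rot: [-0.001, 0.899, 0.438, 0.0]
contact_force: [-0.6, -0.4, -1.0]
gripper_width: 1.001
```

>>> {"name": "play_rows", "arguments": {
  "increments": [
    {"offset": [0, 0, 0], "twist": -0.6, "grip": 1},
    {"offset": [0, 0, 0], "twist": -0.6, "grip": 1},
    {"offset": [0, 0, 0], "twist": -0.6, "grip": 1},
    {"offset": [0, 0, 0], "twist": -0.6, "grip": 1},
    {"offset": [0, 0, 0], "twist": -0.6, "grip": 1}
  ]
}}

```text
time: 3.0
tool_pos: [0.4861, 0.2168, 0.4047]
tool_rot: [0.0, 0.731, 0.682, -0.0]
contact_force: [0.3, 0.0, 0.8]
gripper_width: 0.998
```

>>> {"name": "play_rows", "arguments": {
  "increments": [
    {"offset": [0, 0, 0], "twist": -0.25, "grip": 1},
    {"offset": [0, 0, 0], "twist": -0.25, "grip": 1},
    {"offset": [0, 0, 0], "twist": -0.25, "grip": 1}
  ]
}}

```text
time: 3.25
tool_pos: [0.4861, 0.2168, 0.4047]
tool_rot: [0.0, 0.642, 0.767, -0.0]
contact_force: [0.3, 0.2, -0.1]
gripper_width: 1.002
```

```bash
cat >> h.py <<'E'
def rectify(cam,img,z,x0,x1,y0,y1,mmpp=0.4):
    c=manip.get_calibration(cam); T=np.array(c["T"])
    xs=np.arange(x1,x0,-mmpp/1e3); ys=np.arange(y1,y0,-mmpp/1e3)
    X,Y=np.meshgrid(xs,ys,indexing="ij"); P=np.stack([X,Y,0*X+z],-1)-T[:3,3]
    p=P@T[:3,:3]
    if cam=="wrist":
        rr=np.hypot(p[...,0],p[...,1]); th=np.arctan2(rr,p[...,2]); k=th/np.maximum(rr,1e-9)
    else: k=1/p[...,2]
    return cv2.remap(img,(c["cx"]+c["fx"]*p[...,0]*k).astype(np.float32),(c["cy"]+c["fy"]*p[...,1]*k).astype(np.float32),cv2.INTER_LINEAR)
E
python3 - <<'E'
from h import *
w=manip.grab_frame("wrist")
r=rectify("wrist",w,0.04,.40,.61,.12,.32,0.5)
t=manip.grab_frame("top")
r2=rectify("top",t,0.04,.40,.61,.12,.32,0.5)
cv2.imwrite("pics/rect.png",np.hstack([r,r2]))
cv2.imwrite("pics/w.png",w)
find("wrist",["blue_case","blue_grip","green_grip"])
E
```

```text
wrist tip_of blue_case 0.68 [0.5009 0.2221 0.0029]
wrist tip_of blue_grip 0.67 [0.4886 0.2183 0.0762]
wrist tip_of green_grip 0.78 [0.4778 0.0293 0.0792]
```

View pics/rect.png

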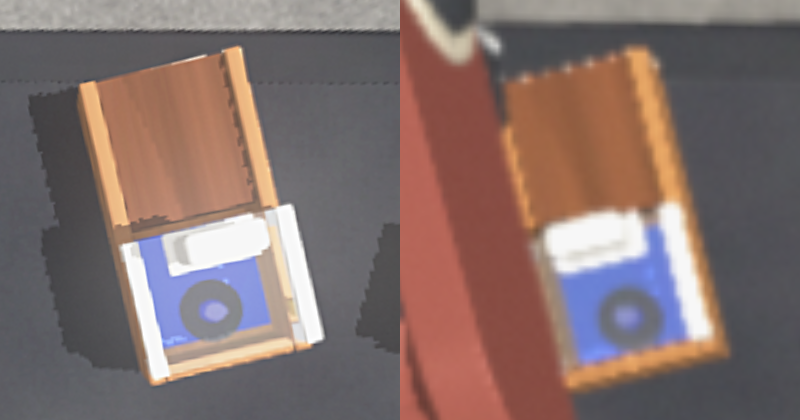

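The rectified wrist view has the blue case's corners at (80,88), (241,47), (313,347) and (152,383). That gives a yaw of about 13.6°, a centre near (0.502, 0.222) and the fin at about (0.487, 0.2185), which matches the networks. Next I descend and grip.

>>> {"name": "play_rows", "arguments": {
  "increments": [
    {"offset": [1.5, 1.5, 41], "twist": -0.06, "grip": 1},
    {"offset": [1.5, 1.5, 82], "twist": -0.06, "grip": 1},
    {"offset": [1.5, 1.5, 120], "twist": -0.06, "grip": 1},
    {"offset": [1.5, 1.5, 150], "twist": -0.06, "grip": 1},
    {"offset": [1.5, 1.5, 170], "twist": -0.06, "grip": 1}
  ]
}}

```text
time: 3.92
tool_pos: [0.4853, 0.2188, 0.2307]
tool_rot: [-0.002, 0.619, 0.785, -0.002]
contact_force: [-1.5, -0.1, -0.0]
gripper_width: 1.002
```

>>> {"name": "play_rows", "arguments": {
  "increments": [
    {"offset": [0, 0, 0], "twist": 0, "grip": 0.6},
    {"offset": [0, 0, 0], "twist": 0, "grip": 0.4},
    {"offset": [0, 0, 0], "twist": 0, "grip": 0.3},
    {"offset": [0, 0, 0], "twist": 0, "grip": 0.3}
  ]
}}

```text
time: 4.25
tool_pos: [0.488, 0.2196, 0.2374]
tool_rot: [0.001, 0.619, 0.785, 0.002]
contact_force: [-0.0, 0.7, -0.1]
gripper_width: 0.453
```

```bash
python3 - <<'E'
from h import *
w=manip.grab_frame("wrist"); s=manip.state()
print(s["tool_pos"],s["contact_force"],s["gripper_width"],rot(s).as_matrix().round(3))
find("wrist",["blue_grip"])
t=manip.grab_frame("side"); find("side",["blue_grip"])
cv2.imwrite("pics/g.png",np.hstack([cv2.resize(w,(400,300)),cv2.resize(t[110:230,190:350],(400,300))]))
E
```

```text
[0.48788805 0.21962906 0.2373128 ] [1.05365444e-01 9.78061054e-06 3.80519191e-01] 0.365513434399606 [[-0.234  0.972  0.004]
 [ 0.972  0.234  0.001]
 [ 0.     0.005 -1.   ]]
wrist tip_of blue_grip 0.82 [0.4904 0.2169 0.0757]
side tip_of blue_grip 0.91 [0.4897 0.2188 0.0789]
```

View pics/g.png

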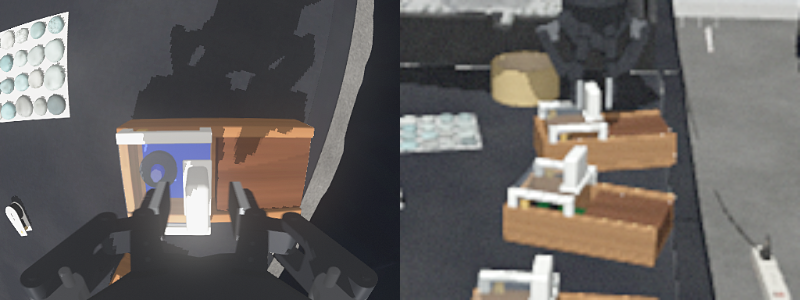

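The wrist crop shows the open fingers straddling the white fin at about (197,200), with the blue well and jar beside it. I'll lower slightly and close.

>>> {"name": "play_rows", "arguments": {
  "increments": [
    {"offset": [0, 1, 3], "twist": 0, "grip": 0.3},
    {"offset": [0, 1, 3], "twist": 0, "grip": 0},
    {"offset": [0, 1, 3], "twist": 0, "grip": 0},
    {"offset": [0, 1, 3], "twist": 0, "grip": 0},
    {"offset": [0, 1, 3], "twist": 0, "grip": 0}
  ]
}}

```text
time: 4.87
tool_pos: [0.4879, 0.2195, 0.2318]
tool_rot: [0.0, 0.619, 0.786, 0.0]
contact_force: [0.2, -0.0, 1.0]
gripper_width: 0.155
```

>>> {"name": "play_rows", "arguments": {
  "increments": [
    {"offset": [0, 0, 0], "twist": 0, "grip": 0},
    {"offset": [0, 0, 0], "twist": 0, "grip": 0},
    {"offset": [0, 0, -5], "twist": 0, "grip": 0},
    {"offset": [0, 0, -10], "twist": 0, "grip": 0},
    {"offset": [0, 0, -17], "twist": 0, "grip": 0}
  ]
}}

```text
time: 5.28
tool_pos: [0.4876, 0.2195, 0.2486]
tool_rot: [-0.0, 0.619, 0.785, -0.0]
contact_force: [0.8, 0.9, -2.3]
gripper_width: 0.154
```

```bash
python3 - <<'E'
from h import *
t=manip.grab_frame("side"); s=manip.state()
print(s["time"],s["tool_pos"],s["contact_force"],s["gripper_width"],rot(s).as_matrix().round(3))
find("side",["blue_grip"])
manip.grab_frame("wrist");find("wrist",["blue_grip"])
E
```

```text
5.3333 [0.48811668 0.21961536 0.25050811] [ 0.35520517 -0.4894959  -1.15650718] 0.15528402054050355 [[-0.234  0.972  0.001]
 [ 0.972  0.234  0.   ]
 [-0.     0.001 -1.   ]]
side tip_of blue_grip 0.88 [0.4886 0.2202 0.0942]
wrist tip_of blue_grip 0.57 [0.491  0.2197 0.0922]
```

The cover is up by about 17 mm. Now I slide it back along the case axis, which is tool +y.

>>> {"name": "play_rows", "arguments": {
  "increments": [
    {"offset": [0, 12, 0], "twist": 0, "grip": 0},
    {"offset": [0, 26, 0], "twist": 0, "grip": 0},
    {"offset": [0, 40, 0], "twist": 0, "grip": 0},
    {"offset": [0, 54, 0], "twist": 0, "grip": 0},
    {"offset": [0, 66, 0], "twist": 0, "grip": 0}
  ]
}}

```text
time: 5.9
tool_pos: [0.5521, 0.2352, 0.2479]
tool_rot: [-0.001, 0.619, 0.785, -0.001]
contact_force: [-2.0, 1.3, -2.0]
gripper_width: 0.156
```

>>> {"name": "play_rows", "arguments": {
  "increments": [
    {"offset": [0, 0, 0], "twist": 0, "grip": 0},
    {"offset": [0, 0, 5], "twist": 0, "grip": 0},
    {"offset": [0, 0, 10], "twist": 0, "grip": 0},
    {"offset": [0, 0, 14], "twist": 0, "grip": 0},
    {"offset": [0, 0, 16], "twist": 0, "grip": 0}
  ]
}}

```text
time: 6.32
tool_pos: [0.5511, 0.235, 0.2318]
tool_rot: [-0.001, 0.619, 0.785, -0.0]
contact_force: [-2.3, 1.9, 9.6]
gripper_width: 0.157
```

```bash
python3 - <<'E'
from h import *
t=manip.grab_frame("side"); s=manip.state()
print(s["time"],s["tool_pos"],s["contact_force"],s["gripper_width"])
find("side",["blue_grip"])
manip.grab_frame("wrist");find("wrist",["blue_grip"])
cv2.imwrite("pics/s2.png",cv2.resize(t[110:230,190:350],(640,480),interpolation=cv2.INTER_CUBIC))
E
```

```text
6.3667 [0.55127521 0.2350556  0.23201044] [-0.8981514   2.35995931 -2.90595429] 0.1552252951976955
side tip_of blue_grip 0.59 [0.5511 0.2368 0.0779]
wrist tip_of blue_grip 0.92 [0.5549 0.2367 0.0738]
```

View pics/s2.png

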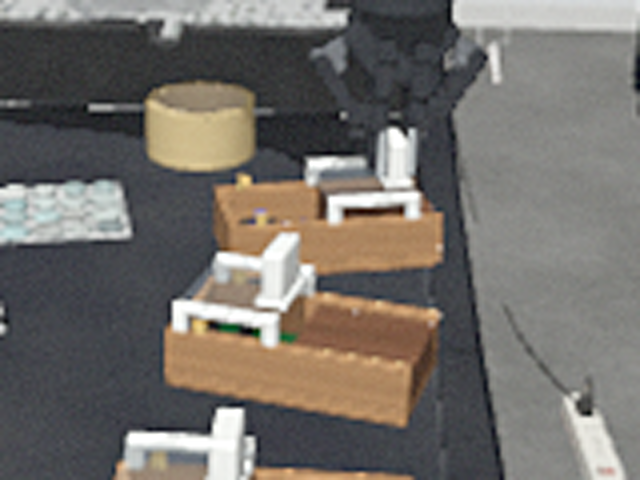

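The side crop shows the cover over the deck with its feet on the rails and the fin at about (397,155). The TCP height of 0.232 matches the height at grasp. Now I release and retreat upward.

>>> {"name": "play_rows", "arguments": {
  "increments": [
    {"offset": [0, 0, 0], "twist": 0, "grip": 0.45},
    {"offset": [0, 0, 0], "twist": 0, "grip": 0.45},
    {"offset": [0, 0, 0], "twist": 0, "grip": 0.45},
    {"offset": [0, 0, 0], "twist": 0, "grip": 0.45},
    {"offset": [0, 0, 0], "twist": 0, "grip": 0.45}
  ]
}}

```text
time: 6.93
tool_pos: [0.5522, 0.2347, 0.233]
tool_rot: [0.0, 0.619, 0.785, 0.0]
contact_force: [0.2, 1.1, 0.1]
gripper_width: 0.446
```

>>> {"name": "play_rows", "arguments": {
  "increments": [
    {"offset": [0, 0, -10], "twist": 0, "grip": 0.45},
    {"offset": [0, 0, -30], "twist": 0, "grip": 0.45},
    {"offset": [0, 0, -65], "twist": 0, "grip": 0.45},
    {"offset": [0, 0, -100], "twist": 0, "grip": 0.45},
    {"offset": [0, 0, -130], "twist": 0, "grip": 0.45}
  ]
}}

```text
time: 7.35
tool_pos: [0.552, 0.2349, 0.3659]
tool_rot: [0.001, 0.619, 0.785, 0.001]
contact_force: [1.4, 0.1, 2.1]
gripper_width: 0.452
```

```bash
python3 - <<'E'
from h import *
t=manip.grab_frame("side"); s=manip.state()
print(s["time"],s["tool_pos"],s["contact_force"],s["gripper_width"])
N=["blue_grip","green_grip","orange_grip"]
find("side",N)
w=manip.grab_frame("wrist");find("wrist",N[:2])
cv2.imwrite("pics/f.png",np.hstack([cv2.resize(w,(400,300)),cv2.resize(t[110:270,190:350],(400,300))]))
E
```

```text
7.4 [0.55355724 0.23540782 0.37378564] [2.51429228 0.75634159 5.08775352] 0.45070756492634406
side tip_of blue_grip 0.94 [0.5535 0.2345 0.0747]
side tip_of green_grip 0.59 [0.4793 0.0293 0.0712]
side tip_of orange_grip 0.66 [ 0.4647 -0.1889  0.0731]
wrist tip_of blue_grip 0.79 [0.554  0.2369 0.0728]
wrist tip_of green_grip 0.53 [0.4799 0.0328 0.0727]
```

View pics/f.png

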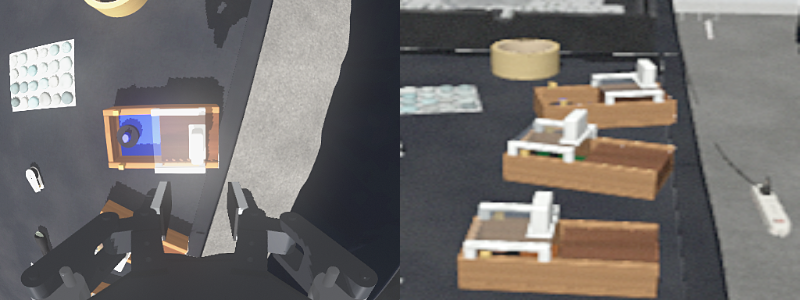

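The view shows the blue well with its jar uncovered and the cover over the deck. The other two covers are shut and the gripper is clear.

```bash
python3 -c "
from plant import manip
print(manip.job_done())"
```

```text
the job is handed in; nothing more can be done
None
```

The blue case is open and the job is handed in; no verdict was reported. I gripped the cover by its fin, lifted it about 17 mm, slid it back 66 mm, set it on its rails and let go. The robot's clock stood at about 7.4 s of the 35 s allowed.

**Blue cover:** In the last check the fin was at about (0.554, 0.236, 0.074), which is 65–69 mm open. It is down on its rails, with the jar uncovered.

**Other covers:** The green and orange grips read within about 4 mm of where they started, which is within the networks' error.

**Robot:** The gripper is open and about 14 cm above where it let go, touching nothing. The last force reading was about 6 N, taken just as the arm stopped.

No check failed, and the side and wrist cameras agreed to within 4 mm.

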